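# Hardness check on the bevel seat of a turned part

### The arm

A 6-joint arm with a two-finger parallel gripper is mounted at the origin on the work surface. World frame = base frame: x ahead of the robot, y to its left, z up, the work surface at z = 0. Lengths are in m, angles in rad, forces in N, time in s.
With the tool pointing down it reaches from about 0.275 to 0.75 m from the base axis. Payload 10.2 kg.
Tool frame: the origin (TCP) lies on the front face of the gripper's body, between the roots of the fingers; the fingertips stand 64 mm ahead of it and the grasp point (between the pads) lies 45 mm ahead of it (manip.pinch_z is the distance from the TCP to the grasp point, in m); z points along the fingers, y is the line along which they close (so a half turn about z gives the same grasp; the last joint's range is limited). The gripper opens to 88 mm and grips with 3 to 60 N. Pads are 18 mm wide; open, the fingers measure 123 mm over their backs; the gripper's body (75 mm by 187 mm) begins 45 mm behind the grasp point.
Start: joints at [0.907, 0.313, 1.498, -0, 1.331, -0.223], TCP at [0.224, 0.475, 0.303] pointing down, gripper open.
Joint ranges: [-2.94, 2.94], [-0.97, 2.17], [0.19, 2.56], [-1.23, 4.37], [0.02, 3.11], [-2.88, 2.88]. Speed limits (rad/s): [2.39, 2.39, 3.01, 3.14, 3.14, 3.14].

### API

Orientations are given as a unit quaternion [w, x, y, z].
In Python, from workcell import manip, viewer, workorder gives the robot as it stands.
- The arm moves only by the tool play_rows, never from a script. Its arguments are lists of equal length, an entry for each row: "offset": the shift along the tool's x, y, z in cm, a list of three; "twist": the turn, a rotation vector about the tool's x, y, z in degrees, a list of three. In form: {"offset": [[tx, ty, tz], ...], "twist": [[rx, ry, rz], ...]}. A call has 1 to 8 rows; each row is the pose to reach, as a shift and turn from the pose commanded when the call began, along the tool's axes at that moment; what a row does not reach only later rows make up. A row lasts 1/10 s, in which the tool goes at most 50 mm and 8.59 degrees, less where a joint would pass 70% of its speed; a pose out of reach is approached as far as the arm can. A call with a gripper value outside its range is refused whole. "grip" is the closure, from 0 (fully open) to 1 (shut), set as the call begins (left out, the last holds). The fingers move at their own pace and stop on an object; "grip_force" is the grip in N (left out, the last holds). Time passes only in rows, so rows that repeat a pose let the fingers close. It gives the time, the measured TCP pose, the force, the opening and the grip force at its end, in the units of the state.
- manip.get_state(): the state, without advancing time (a new reading comes with each control period).
- viewer.grab_frame(name): name is "scene" or "top"; returns (picture, depth): 420x560x3 uint8, red, green, blue; 420x560 float32, m along the optical axis (not along the pixel's ray), 0 where there is no reading.
- viewer.camera_model(name): a dict with "camera_matrix" (3x3 intrinsics, pixels), "view" (4x4, takes a point from world to camera coordinates). Camera axes: x right, y down, z forward; pixel columns grow to the right and rows downward; lengths in m; the calibration is good to about 2 mm. A picture is of the moment at which its call begins. camera_model takes no time and is no camera call.
- workorder.hand_in(): hands the job in; it is judged then, once.
The state is a dict: "clock": time; "joint_pos": joint angles; "qvel": joint speeds; "joint_torque": joint torques, N m; "eef_pos": TCP position; "eef_rot": TCP orientation; "contact_force": force on the tool from outside, world axes, zero at the start; "moment": the same for the moment, N m; "gripper_width": finger opening in m; "gripper_force": force on a finger pad.
Only numpy, scipy, OpenCV 4.12 (cv2) and the standard library are available. Lean on these libraries where they do the work, as an engineer would, in place of code of your own. Each camera call takes 0.05 s, during which the arm holds its last target. There are 200 camera calls.

### The job

Take the pen-shaped hardness tester out of its dock and check it on the round reference block first: stand it upright on the block's top face, press gently until its spring-loaded nose is about half-way in, and keep it so for a good second. Then measure the turned part in the chuck: put the nose on the middle of the blue mark on the sloping face, square to that face, and again press it gently about half-way in. Finish while holding the tester steady there, do not let go of it, and leave the other things on the bench where they are.

Things in the scene. Friction and masses are not known exactly. Their poses are not given: they have to be found in the camera images.
- pen_grip (a point): Centre of the grip zone of the hardness tester, a grey hand-held instrument with an orange band, standing upright in its dock, nose down. Its body is 36 mm (own x) by 24 mm (own y) by 100 mm high with flat sides (rubber pads on the two faces 24 mm apart: grasp across own y); mass about 180 g. This point is on the tester's long axis, 60 mm above the underside of the body and 40 mm below its top. Own z runs along the tester from nose to tail (up when upright).
- pen: The same hardness tester; this origin lies on its long axis at the underside of the grey body, which rests on the dock's top. Below it come a fixed aluminium sleeve, 16 mm diameter and 28 mm long, and then the steel nose.
- pen_tip (a point): Rounded end of the tester's spring-loaded steel nose (8 mm diameter, ball end), on the long axis, 40 mm below the underside of the body and so 100 mm below pen_grip while the nose is free; it sticks out 12 mm from the sleeve and moves with the nose. Own z points from nose to tail.
- nose (a joint): How far the nose is pushed into the tester, in m: 0 free, 0.008 fully in (stop). The spring takes 2 N to start and 1 N more per mm: about 6 N half-way in, 10 N at the stop.
- dock: Black charging dock fixed to the bench, block 84 x 70 mm and 55 mm high, with a round hole of 22 mm right through its middle in which sleeve and nose hang freely; the tester's body rests on its top. Origin at the centre of its underside. Draw the tester straight up by at least 45 mm.
- block: Loose round steel reference block, 64 mm diameter, 16 mm high, with a brass band and a polished flat top, lying flat on the bench, 0.4 kg. Origin at the centre of its underside.
- block_top (a point): Centre of the polished top face of the reference block, 16 mm above the bench.
- chuck: Three-jaw lathe chuck lying face up on a low green rotary table fixed to the bench; rotary table 190 mm diameter (220 mm over two bolted lugs on own y), chuck 160 mm diameter with its face at 90 mm and the tops of its jaws at 122 mm height. Origin on the chuck's axis at the bench; own z up. It does not turn.
- part: The turned steel part clamped in the chuck, same origin and axes as the chuck: rim 96 mm diameter from 125 to 139 mm height, then a conical seat that rises inward at 25 degrees from 48 mm to 20 mm radius (height 152 mm), then a boss of 40 mm diameter up to 158 mm.
- spot (a point): Centre of the blue mark, a round patch of 16 mm diameter with a white centre dot, on the conical seat, 34 mm from the chuck's axis on the chuck's own -x side, at about 146 mm height. Own z is the outward normal of the seat there, leaning 25 degrees from vertical away from the axis.
- micrometer: Bystander: outside micrometer lying flat, about 155 x 60 mm, 16 mm high. Origin in the middle of its C-frame on the bench.
- chuck_key: Bystander: steel T-handled chuck key lying flat, 105 x 155 mm, 20 mm high. Origin at the bench, on the shank.
- glasses: Bystander: safety glasses standing on their lenses and earpieces, about 130 x 140 mm, 45 mm high. Origin at the bench in the middle.
- ink: Bystander: small jar of marking ink, 34 mm diameter, 62 mm high. Origin at the centre of its underside.
There are look-alikes about, which are no part of the job. What is shaped like the dock but green or red is not meant.

How it is judged:
On the way, in this order (a step that is already met when the one before it is completed fails the run):
1. the tester is checked on the reference block: upright within 8 degrees, its nose on the block and pushed in 1.5 to 6.8 mm, for half a second (contact force between the fingers and pen above 1 N and contact force between pen and block above 1 N and angle between pen_grip's own z axis and vertical below 0.14 rad and value of joint nose between 0.0015 and 0.0068 m), for 0.5 s.
2. the tester is lifted off the block again (contact force between the fingers and pen above 1 N and height (world z) of pen_tip above 0.03 m and contact force between pen and block below 0.05 N), for 0.1 s.
At the end, for the whole second after the job is handed in: The gripper holds the tester still: nose tip on the mark (within 6 mm of its centre), axis square to the face within 8 degrees, nose 1.5 to 6.8 mm in, 2 to 12 N on the part, touching neither dock nor block; block flat and within 30 mm, bystanders within 20 mm of their starts (contact force between the fingers and pen above 1 N and distance between pen_tip and spot below 0.006 m and angle between the z axis of pen_tip and the z axis of spot, either way round below 0.14 rad and contact force between pen and part between 2 and 12 N and contact force between pen and block below 0.05 N and contact force between pen and dock below 0.05 N and linear speed of pen below 0.02 m/s and angle between block's own z axis and vertical below 0.05 rad and distance of block from where it was at the start of the episode below 0.03 m and value of joint nose between 0.0015 and 0.0068 m and distance of each of micrometer, chuck_key, glasses, ink from where it was at the start of the episode below 0.02 m); the arm keeps its last pose, push and grip.
It fails at once if the tester is pressed on the part with more than 25 N (contact force between pen and part above 25 N).
It fails at once if the tester is pressed on the reference block with more than 25 N (contact force between pen and block above 25 N).
It fails at once if the micrometer, chuck key, safety glasses or ink jar is pushed more than 20 mm (distance of any of micrometer, chuck_key, glasses, ink from where it was at the start of the episode above 0.02 m).
It also fails if it takes over 54 s, if anything falls off the work surface, if the arm or the gripper's body presses on something with over 40 N, if the wrist force passes 120 N, or if a joint passes its speed limit or range.

## Working session

There is one attempt and no reset: what is moved stays moved. The work goes in short steps, Python scripts to look and compute and a tool call to move; the robot and the scene stay as the last step left them, time stands still between calls to the robot, and variables do not carry over. Pictures are saved under pics/ and viewed, at most 10 in all, crops included, and the job is handed in when it is done.

Besides the shell and the picture viewer there is one more tool, called after "Emit:" by a JSON object that holds its "name" and its "arguments", one argument or row to a line. play_rows: Moves the arm, as the interface text tells. Its arguments: {"type":"object","properties":{"offset":{"type":"array","items":{"type":"array","items":{"type":"number"}}},"twist":{"type":"array","items":{"type":"array","items":{"type":"number"}}},"grip":{"type":"number"},"grip_force":{"type":"number"}},"required":["offset","twist"]}

```bash
ls; mkdir -p pics
python3 - <<'E'
from workcell import manip, viewer, workorder
import cv2, numpy as np
for n in ("scene","top"):
    p,d=viewer.grab_frame(n); np.savez(f"{n}0.npz",p=p,d=d)
    cv2.imwrite(f"pics/{n}0.png",p[...,::-1])
    m=viewer.camera_model(n); print(n,np.array(m["camera_matrix"]).round(1).tolist(),np.array(m["view"]).round(3).tolist())
print(manip.get_state())
E
```

```text
pics
scene [[403.0, 0.0, 277.5], [0.0, 403.0, 204.4], [0.0, 0.0, 1.0]] [[-0.458, 0.889, -0.003, 0.331], [0.728, 0.373, -0.575, -0.322], [-0.51, -0.266, -0.818, 1.423], [0.0, 0.0, 0.0, 1.0]]
top [[526.0, 0.0, 277.5], [0.0, 526.0, 214.2], [0.0, 0.0, 1.0]] [[0.017, -1.0, 0.009, -0.074], [-0.984, -0.018, -0.179, 0.558], [0.18, -0.006, -0.984, 1.482], [0.0, 0.0, 0.0, 1.0]]
{'clock': 0.1, 'joint_pos': array([ 9.06599407e-01,  3.13393244e-01,  1.49833586e+00,  2.04425037e-06,
        1.33098865e+00, -2.23432923e-01]), 'qvel': array([-0.00124463, -0.00072361, -0.00200087, -0.00012215,  0.00098958,
       -0.00055867]), 'joint_torque': array([ 3.65711690e-03, -4.02804494e+01, -2.52642292e+01,  6.96713780e-02,
        3.42412060e-02, -8.16923284e-05]), 'eef_pos': array([0.22391946, 0.47469897, 0.30222817]), 'eef_rot': array([-2.42447688e-04,  2.18602601e-01,  9.75813807e-01, -5.07621777e-04]), 'contact_force': array([-0.62395182,  0.28353488, -0.92291426]), 'moment': array([-0.06750302,  0.02060462, -0.03913485]), 'gripper_force': 0.0, 'gripper_width': 0.08785415881473554}
```

View pics/scene0.png

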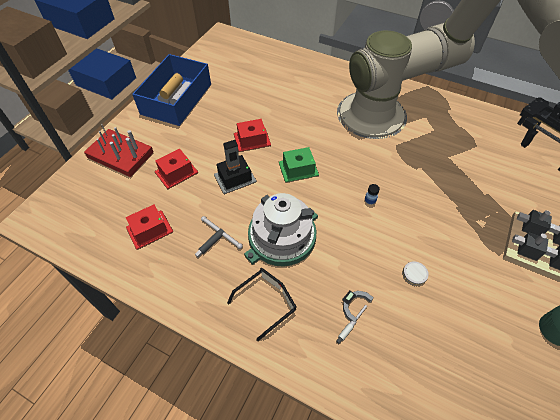

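View pics/top0.png

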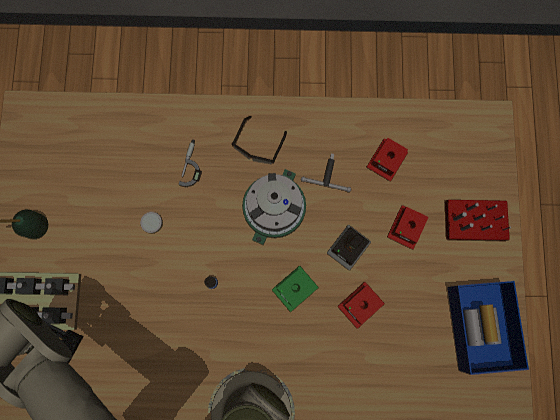

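The scene view shows the pen in the black dock at (233,160). The top view has the dock at (350,246), the block at (151,222), the chuck at (274,205) and the blue mark at (285,202). Next I measure these.

```bash
cat > h.py <<'E'
import numpy as np, cv2
from workcell import viewer, manip
def cam(n):
    m=viewer.camera_model(n); return np.array(m["camera_matrix"]),np.array(m["view"])
def cloud(n,d):
    K,V=cam(n); v,u=np.mgrid[:d.shape[0],:d.shape[1]]
    c=np.stack([(u-K[0,2])/K[0,0]*d,(v-K[1,2])/K[1,1]*d,d],-1)
    w=(c-V[:3,3])@V[:3,:3]; w[d<=0]=np.nan; return w
def ray(n,u,v,z):
    K,V=cam(n); o=-V[:3,:3].T@V[:3,3]; r=V[:3,:3].T@np.array([(u-K[0,2])/K[0,0],(v-K[1,2])/K[1,1],1])
    return o+r*(z-o[2])/r[2]
E
python3 - <<'E'
from h import *
for n in ("scene","top"):
    f=np.load(n+"0.npz"); p=f["p"].astype(int); w=cloud(n,f["d"]); X,Y,Z=np.moveaxis(w,-1,0)
    cen={"scene":dict(pen=(233,160),block=(415,272),chuck=(283,205),),"top":dict(pen=(350,246),block=(151,222),chuck=(274,205))}[n]
    v,u=np.mgrid[:420,:560]
    def sel(k,r,z0,z1):
        c=cen[k]; return (np.hypot(u-c[0],v-c[1])<r)&(Z>z0)&(Z<z1)
    def rect(m,t):
        q=w[m][:,:2].astype(np.float32)
        if len(q)<6: print(n,t,len(q)); return
        r=cv2.minAreaRect(q*1000); print(n,t,len(q),"mean",w[m].mean(0).round(4),"rect",np.round(r[0],1),np.round(r[1],1),round(r[2],1))
    rect(sel("pen",40,.148,.165),"pentop")
    rect(sel("pen",40,.048,.062),"docktop")
    rect(sel("block",22,.010,.022),"block")
    rect(sel("chuck",45,.154,.163),"boss")
    rect(sel("chuck",60,.084,.095),"chuckface")
    rect(sel("chuck",45,.128,.164),"part")
    c=cen["chuck"]; m=(p[...,2]>p[...,0]+50)&(p[...,2]>p[...,1]+40)&(np.hypot(u-c[0],v-c[1])<45)
    uv=np.array([u[m].mean(),v[m].mean()]); print(n,"blue",m.sum(),uv,ray(n,*uv,.146).round(4),np.nanmean(w[m],0).round(4))
f=np.load("top0.npz");g=np.load("scene0.npz")
a=cv2.resize(np.ascontiguousarray(f["p"][205:290,305:400,::-1]),None,fx=4,fy=4)
b=cv2.resize(np.ascontiguousarray(g["p"][130:215,190:285,::-1]),None,fx=4,fy=4)
cv2.imwrite("pics/crop.png",np.hstack([a,b]))
E
```

```text
scene pentop 98 mean [ 0.4757 -0.2764  0.1541] rect [ 473.9 -277.1] [27.4 35.7] 47.9
scene docktop 690 mean [ 0.4152 -0.2902  0.0543] rect [ 405.2 -291.2] [247.3 107.1] 10.9
scene block 440 mean [0.539  0.3105 0.0154] rect [537.6 310.8] [62.2 63. ] 74.7
scene boss 164 mean [ 0.5931 -0.0533  0.1575] rect [592.6 -53.7] [39.3 35.1] 26.4
scene chuckface 1175 mean [ 0.6177 -0.0432  0.0894] rect [601.8 -47.3] [138.9 158.5] 33.9
scene part 1002 mean [ 0.6    -0.05    0.1456] rect [591.9 -54.1] [99.1 91.8] 25.8
scene blue 19 [273.57894737 197.89473684] [ 0.5783 -0.0849  0.146 ] [ 0.578  -0.0851  0.1455]
top pentop 124 mean [ 0.472  -0.2773  0.1539] rect [ 472.2 -277.2] [24.5 37.8] 50.7
top docktop 507 mean [ 0.4688 -0.2739  0.0544] rect [ 472.9 -277.6] [69.8 85.6] 53.1
top block 331 mean [0.5349 0.3117 0.016 ] rect [537.4 315.7] [70.7 99.4] 89.4
top boss 154 mean [ 0.5908 -0.0537  0.1579] rect [590.7 -57.8] [45.3 49.7] 11.3
top chuckface 1068 mean [ 0.5823 -0.0529  0.0896] rect [590.4 -52.3] [157.2 155.6] 89.7
top part 941 mean [ 0.5885 -0.053   0.1464] rect [590.6 -53.4] [95.1 94.5] 3.2
top blue 21 [285.23809524 201.38095238] [ 0.5786 -0.0844  0.146 ] [ 0.5787 -0.0844  0.1454]
```

View pics/crop.png

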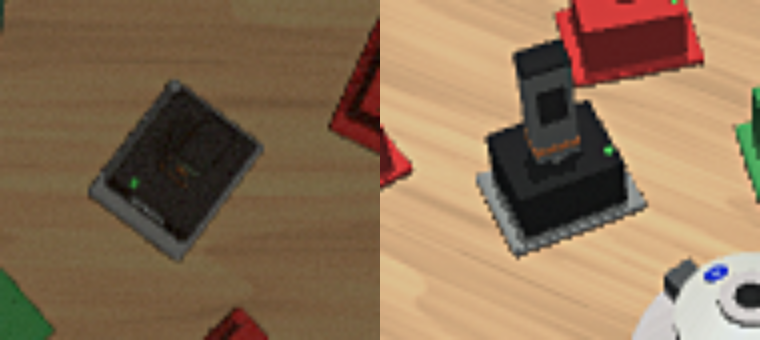

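```bash
cat >> h.py <<'E'
from scipy.spatial.transform import Rotation as R
def tool_R(z,ydeg):
    """tool z along z, tool y as near as possible to world azimuth ydeg"""
    z=np.array(z,float)/np.linalg.norm(z); y=np.array([np.cos(np.radians(ydeg)),np.sin(np.radians(ydeg)),0])
    y-=z*(y@z); y/=np.linalg.norm(y); return R.from_matrix(np.column_stack([np.cross(y,z),y,z]))
def go(pos,Rt,pos0=None,R0=None):
    s=manip.get_state(); q=s["eef_rot"]
    R0=R0 or R.from_quat(q,scalar_first=True); p0=s["eef_pos"] if pos0 is None else np.array(pos0)
    print("t",s["clock"],"pos",s["eef_pos"].round(4),"w",round(s["gripper_width"],4),"F",s["contact_force"].round(2))
    print("offset cm",(R0.inv().apply(np.array(pos)-p0)*100).round(2),"twist deg",np.degrees((R0.inv()*Rt).as_rotvec()).round(2), "q",s["joint_pos"].round(2))
    return R0
E
python3 - <<'E'
from h import *
go([.472,-.277,.26],tool_R([0,0,-1],52))
E
```

```text
t 0.1 pos [0.2239 0.4747 0.3022] w 0.0879 F [-0.62  0.28 -0.92]
offset cm [-54.51 -57.4    4.27] twist deg [-6.000e-02 -1.000e-02  1.275e+01] q [ 0.91  0.31  1.5   0.    1.33 -0.22]
```

Emit:
{"name": "play_rows", "arguments": {
  "offset": [
    [-54.5, -57.4, 4.3],
    [-54.5, -57.4, 4.3],
    [-54.5, -57.4, 4.3],
    [-54.5, -57.4, 4.3],
    [-54.5, -57.4, 4.3],
    [-54.5, -57.4, 4.3],
    [-54.5, -57.4, 4.3],
    [-54.5, -57.4, 4.3]
  ],
  "twist": [
    [0, 0, 12.75],
    [0, 0, 12.75],
    [0, 0, 12.75],
    [0, 0, 12.75],
    [0, 0, 12.75],
    [0, 0, 12.75],
    [0, 0, 12.75],
    [0, 0, 12.75]
  ],
  "grip": 0
}}

```text
clock: 0.9
eef_pos: [0.3491, 0.0936, 0.281]
eef_rot: [0.0, 0.326, 0.946, 0.0]
contact_force: [-0.0, 0.7, 0.1]
gripper_width: 0.0883
gripper_force: 0.0
```

Run:
```python
from h import *
go([.472,-.277,.26],tool_R([0,0,-1],52))
```

```text
t 0.9 pos [0.3491 0.0936 0.281 ] w 0.0883 F [-0.    0.74  0.08]
offset cm [-32.5  -21.64   2.1 ] twist deg [0.01 0.02 0.  ] q [-0.07 -0.04  1.97  0.    1.21 -0.97]
```

Emit:
{"name": "play_rows", "arguments": {
  "offset": [
    [-32.5, -21.6, 2.1],
    [-32.5, -21.6, 2.1],
    [-32.5, -21.6, 2.1],
    [-32.5, -21.6, 2.1],
    [-32.5, -21.6, 2.1],
    [-32.5, -21.6, 2.1],
    [-32.5, -21.6, 2.1],
    [-32.5, -21.6, 2.1]
  ],
  "twist": [
    [0, 0, 0],
    [0, 0, 0],
    [0, 0, 0],
    [0, 0, 0],
    [0, 0, 0],
    [0, 0, 0],
    [0, 0, 0],
    [0, 0, 0]
  ]
}}

```text
clock: 1.7
eef_pos: [0.4724, -0.2773, 0.2593]
eef_rot: [-0.0, 0.326, 0.945, 0.0]
contact_force: [-0.1, 0.8, -0.2]
gripper_width: 0.0883
gripper_force: 0.0
```

Emit:
{"name": "play_rows", "arguments": {
  "offset": [
    [0, 0, 0],
    [0, 0, 0]
  ],
  "twist": [
    [0, 0, 0],
    [0, 0, 0]
  ]
}}

```text
clock: 1.9
eef_pos: [0.472, -0.2749, 0.2593]
eef_rot: [-0.001, 0.326, 0.945, 0.0]
contact_force: [0.3, -0.7, -0.1]
gripper_width: 0.0879
gripper_force: 0.0
```

Run:
```python
from h import *
go([.472,-.277,.16],tool_R([0,0,-1],52))
p,d=viewer.grab_frame("scene"); cv2.imwrite("pics/s1.png",cv2.resize(np.ascontiguousarray(p[50:220,140:340,::-1]),None,fx=3,fy=3))
```

```text
t 1.9 pos [ 0.472  -0.2749  0.2593] w 0.0879 F [ 0.29 -0.69 -0.13]
offset cm [-0.15 -0.17  9.92] twist deg [ 0.02 -0.1  -0.06] q [-0.74  0.4   1.5   0.    1.25 -1.65]
```

View pics/s1.png

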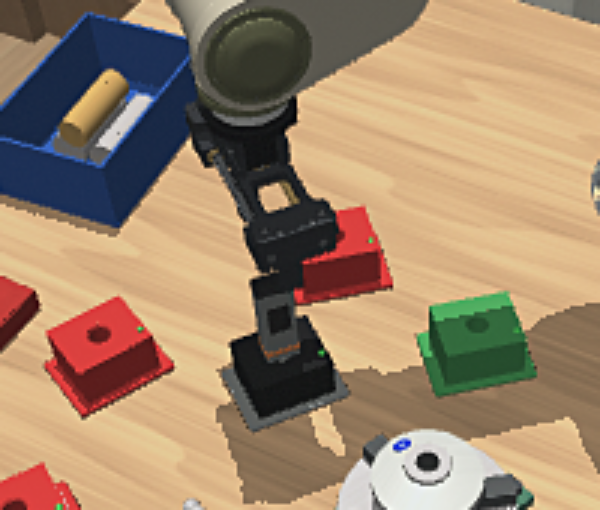

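The fingers straddle the pen squarely (pen at about (275,320) in the crop). Descend and grasp.

Emit:
{"name": "play_rows", "arguments": {
  "offset": [
    [0, 0, 3],
    [0, 0, 6],
    [0, 0, 8.5],
    [0, 0, 9.9],
    [0, 0, 9.9],
    [0, 0, 9.9]
  ],
  "twist": [
    [0, 0, 0],
    [0, 0, 0],
    [0, 0, 0],
    [0, 0, 0],
    [0, 0, 0],
    [0, 0, 0]
  ]
}}

```text
clock: 2.55
eef_pos: [0.4725, -0.2741, 0.1619]
eef_rot: [0.0, 0.325, 0.946, -0.0]
contact_force: [-0.4, 0.2, -0.1]
gripper_width: 0.0881
gripper_force: 0.0
```

Emit:
{"name": "play_rows", "arguments": {
  "offset": [
    [0, 0, 0],
    [0, 0, 0],
    [0, 0, 0],
    [0, 0, 0],
    [0, 0, 0],
    [0, 0, 0],
    [0, 0, 0],
    [0, 0, 0]
  ],
  "twist": [
    [0, 0, 0],
    [0, 0, 0],
    [0, 0, 0],
    [0, 0, 0],
    [0, 0, 0],
    [0, 0, 0],
    [0, 0, 0],
    [0, 0, 0]
  ],
  "grip": 1,
  "grip_force": 35
}}

```text
clock: 3.35
eef_pos: [0.4722, -0.2748, 0.161]
eef_rot: [-0.0, 0.326, 0.946, -0.0]
contact_force: [-1.1, -1.0, 0.5]
gripper_width: 0.0263
gripper_force: 0.5
```

Emit:
{"name": "play_rows", "arguments": {
  "offset": [
    [0, 0, 0],
    [0, 0, 0],
    [0, 0, 0],
    [0, 0, 0]
  ],
  "twist": [
    [0, 0, 0],
    [0, 0, 0],
    [0, 0, 0],
    [0, 0, 0]
  ]
}}

```text
clock: 3.75
eef_pos: [0.4723, -0.2748, 0.1611]
eef_rot: [0.0, 0.326, 0.946, -0.0]
contact_force: [0.1, -0.3, 0.8]
gripper_width: 0.024
gripper_force: 35.0
```

Emit:
{"name": "play_rows", "arguments": {
  "offset": [
    [0, 0, -2],
    [0, 0, -5],
    [0, 0, -9],
    [0, 0, -13],
    [0, 0, -16],
    [0, 0, -18],
    [0, 0, -18],
    [0, 0, -18]
  ],
  "twist": [
    [0, 0, 0],
    [0, 0, 0],
    [0, 0, 0],
    [0, 0, 0],
    [0, 0, 0],
    [0, 0, 0],
    [0, 0, 0],
    [0, 0, 0]
  ]
}}

```text
clock: 4.55
eef_pos: [0.4721, -0.2746, 0.3398]
eef_rot: [-0.001, 0.326, 0.945, 0.0]
contact_force: [0.0, -0.6, -1.2]
gripper_width: 0.0238
gripper_force: 35.0
```

Run:
```python
from h import *
go([.538,.311,.34],tool_R([0,0,-1],100))
p,d=viewer.grab_frame("scene"); np.savez("s2.npz",p=p,d=d); cv2.imwrite("pics/s2.png",cv2.resize(np.ascontiguousarray(p[20:190,160:310,::-1]),None,fx=3.5,fy=3.5))
```

```text
t 4.55 pos [ 0.4721 -0.2746  0.3398] w 0.0238 F [ 0.02 -0.56 -1.19]
offset cm [3.087e+01 5.020e+01 4.000e-02] twist deg [ 4.000e-02 -8.000e-02 -4.801e+01] q [-0.74  0.34  1.37  0.    1.44 -1.65]
```

View pics/s2.png

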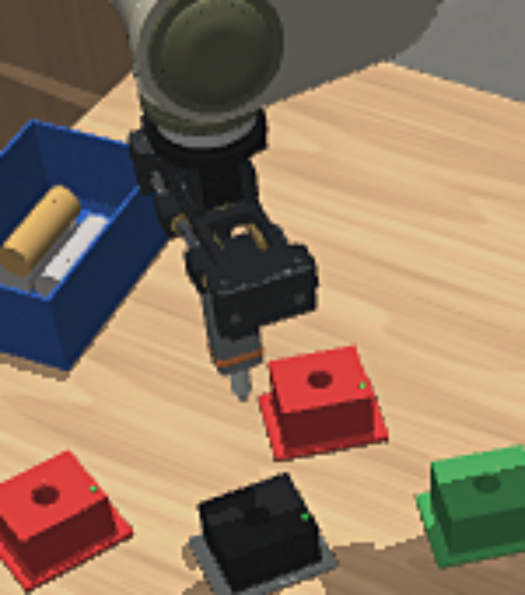

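Run:
```python
from h import *
print(ray("scene",229.4,133.0,.195), "axis mid body/sleeve:",ray("scene",160+239/3.5,20+360/3.5,.234))
w=cloud("scene",np.load("s2.npz")["d"])
for v in range(114,136,2): print(v,[ (u,*w[v,u].round(3)) for u in range(224,236,2) if w[v,u,2]>.15])
```

```text
[ 0.47102853 -0.27599646  0.195     ] axis mid body/sleeve: [ 0.4721569  -0.27415253  0.234     ]
114 [(224, np.float64(0.547), np.float64(-0.227), np.float64(0.345)), (226, np.float64(0.545), np.float64(-0.223), np.float64(0.345)), (228, np.float64(0.541), np.float64(-0.22), np.float64(0.343)), (230, np.float64(0.537), np.float64(-0.218), np.float64(0.34)), (232, np.float64(0.482), np.float64(-0.251), np.float64(0.282))]
116 [(224, np.float64(0.55), np.float64(-0.225), np.float64(0.342)), (226, np.float64(0.496), np.float64(-0.26), np.float64(0.284)), (228, np.float64(0.492), np.float64(-0.257), np.float64(0.281)), (230, np.float64(0.476), np.float64(-0.263), np.float64(0.265)), (232, np.float64(0.473), np.float64(-0.259), np.float64(0.265))]
118 [(224, np.float64(0.49), np.float64(-0.272), np.float64(0.267)), (226, np.float64(0.485), np.float64(-0.269), np.float64(0.264)), (228, np.float64(0.48), np.float64(-0.267), np.float64(0.261)), (230, np.float64(0.477), np.float64(-0.263), np.float64(0.26)), (232, np.float64(0.474), np.float64(-0.259), np.float64(0.259)), (234, np.float64(0.
[... 1324 characters left out ...]
loat64(-0.271), np.float64(0.231)), (230, np.float64(0.475), np.float64(-0.268), np.float64(0.227))]
128 [(226, np.float64(0.48), np.float64(-0.278), np.float64(0.221)), (228, np.float64(0.481), np.float64(-0.271), np.float64(0.224)), (230, np.float64(0.475), np.float64(-0.269), np.float64(0.22))]
130 [(226, np.float64(0.48), np.float64(-0.279), np.float64(0.212)), (228, np.float64(0.48), np.float64(-0.272), np.float64(0.216)), (230, np.float64(0.476), np.float64(-0.269), np.float64(0.214))]
132 [(228, np.float64(0.481), np.float64(-0.273), np.float64(0.209)), (230, np.float64(0.476), np.float64(-0.27), np.float64(0.206))]
134 [(228, np.float64(0.476), np.float64(-0.278), np.float64(0.195))]
```

Run:
```python
from h import *
go([.538,.3115,.34],tool_R([0,0,-1],52))
```

```text
t 4.6 pos [ 0.472  -0.2746  0.3393] w 0.0237 F [-0.86 -0.04 -2.27]
offset cm [3.089e+01 5.024e+01 3.000e-02] twist deg [ 0.01 -0.15 -0.01] q [-0.74  0.34  1.37  0.    1.44 -1.65]
```

Emit:
{"name": "play_rows", "arguments": {
  "offset": [
    [1, 1.7, 0],
    [3.1, 5, 0],
    [5.7, 9, 0],
    [8.2, 13.4, 0],
    [10.7, 17.4, 0],
    [13.2, 21.4, 0],
    [15.7, 25.5, 0],
    [18.2, 29.6, 0]
  ],
  "twist": [
    [0, 0, 0],
    [0, 0, 0],
    [0, 0, 0],
    [0, 0, 0],
    [0, 0, 0],
    [0, 0, 0],
    [0, 0, 0],
    [0, 0, 0]
  ]
}}

```text
clock: 5.4
eef_pos: [0.5107, 0.0725, 0.3395]
eef_rot: [-0.001, 0.326, 0.945, -0.0]
contact_force: [0.9, -0.4, -1.1]
gripper_width: 0.0236
gripper_force: 35.0
```

Emit:
{"name": "play_rows", "arguments": {
  "offset": [
    [2.5, 4.1, 0],
    [5, 8.2, 0],
    [7.5, 12.3, 0],
    [9.5, 15.4, 0],
    [11.5, 18.7, 0],
    [12.4, 20.2, 0],
    [12.7, 20.6, 0],
    [12.7, 20.6, 0]
  ],
  "twist": [
    [0, 0, 0],
    [0, 0, 0],
    [0, 0, 0],
    [0, 0, 0],
    [0, 0, 0],
    [0, 0, 0],
    [0, 0, 0],
    [0, 0, 0]
  ]
}}

```text
clock: 6.2
eef_pos: [0.5377, 0.311, 0.3396]
eef_rot: [-0.001, 0.325, 0.946, -0.001]
contact_force: [0.2, -0.6, -1.5]
gripper_width: 0.0236
gripper_force: 35.0
```

Run:
```python
from h import *
go([.538,.3115,.18],tool_R([0,0,-1],52))
```

```text
t 6.2 pos [0.5377 0.311  0.3396] w 0.0236 F [ 0.2  -0.58 -1.54]
offset cm [-1.000e-02  9.000e-02  1.596e+01] twist deg [-0.12 -0.06  0.03] q [ 0.34  0.51  1.11 -0.    1.52 -0.57]
```

Emit:
{"name": "play_rows", "arguments": {
  "offset": [
    [0, 0, 3],
    [0, 0, 7],
    [0, 0, 11],
    [0, 0, 14],
    [0, 0, 15.5],
    [0, 0, 16],
    [0, 0, 16]
  ],
  "twist": [
    [0, 0, 0],
    [0, 0, 0],
    [0, 0, 0],
    [0, 0, 0],
    [0, 0, 0],
    [0, 0, 0],
    [0, 0, 0]
  ]
}}

```text
clock: 6.9
eef_pos: [0.538, 0.3101, 0.1809]
eef_rot: [-0.0, 0.326, 0.945, -0.0]
contact_force: [-0.3, -0.1, -1.5]
gripper_width: 0.0239
gripper_force: 35.0
```

Run:
```python
from h import *
go([.538,.3115,.158],tool_R([0,0,-1],52))
p,d=viewer.grab_frame("scene"); cv2.imwrite("pics/s3.png",cv2.resize(np.ascontiguousarray(p[150:310,330:480,::-1]),None,fx=3.5,fy=3.5))
```

```text
t 6.9 pos [0.538  0.3101 0.1809] w 0.0239 F [-0.3  -0.13 -1.49]
offset cm [0.08 0.11 2.29] twist deg [-0.04 -0.02 -0.07] q [ 0.33  0.63  1.34 -0.    1.17 -0.57]
```

View pics/s3.png

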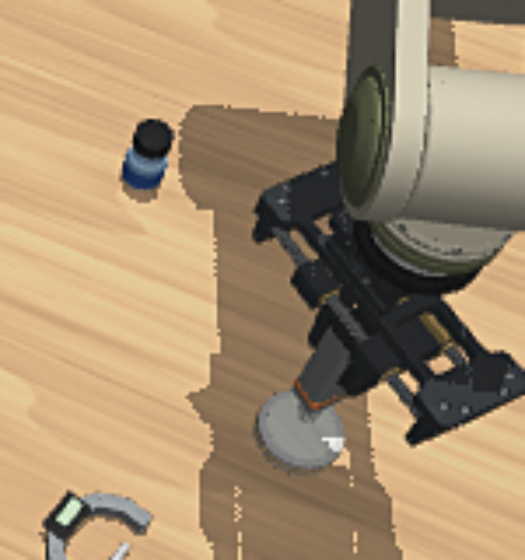

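Pen above the block, with block at about (300,430) in the crop. Descend gently.

Emit:
{"name": "play_rows", "arguments": {
  "offset": [
    [0, 0, 0.7],
    [0, 0, 1.3],
    [0, 0, 1.7],
    [0, 0, 1.9],
    [0, 0, 1.9]
  ],
  "twist": [
    [0, 0, 0],
    [0, 0, 0],
    [0, 0, 0],
    [0, 0, 0],
    [0, 0, 0]
  ]
}}

```text
clock: 7.45
eef_pos: [0.5378, 0.311, 0.1619]
eef_rot: [-0.0, 0.326, 0.946, -0.0]
contact_force: [-0.4, 0.3, -1.7]
gripper_width: 0.0236
gripper_force: 35.0
```

Emit:
{"name": "play_rows", "arguments": {
  "offset": [
    [0, 0, 0.1],
    [0, 0, 0.2],
    [0, 0, 0.2],
    [0, 0, 0.2]
  ],
  "twist": [
    [0, 0, 0],
    [0, 0, 0],
    [0, 0, 0],
    [0, 0, 0]
  ]
}}

```text
clock: 7.85
eef_pos: [0.538, 0.3111, 0.1603]
eef_rot: [0.0, 0.326, 0.946, 0.0]
contact_force: [-0.6, 0.4, 2.7]
gripper_width: 0.024
gripper_force: 35.0
```

Emit:
{"name": "play_rows", "arguments": {
  "offset": [
    [0, 0, 0.1],
    [0, 0, 0.18],
    [0, 0, 0.18],
    [0, 0, 0.18],
    [0, 0, 0.18],
    [0, 0, 0.18],
    [0, 0, 0.18],
    [0, 0, 0.18]
  ],
  "twist": [
    [0, 0, 0],
    [0, 0, 0],
    [0, 0, 0],
    [0, 0, 0],
    [0, 0, 0],
    [0, 0, 0],
    [0, 0, 0],
    [0, 0, 0]
  ]
}}

```text
clock: 8.65
eef_pos: [0.5379, 0.311, 0.1583]
eef_rot: [0.0, 0.326, 0.945, 0.0]
contact_force: [0.1, -0.4, 4.5]
gripper_width: 0.0236
gripper_force: 35.0
```

Emit:
{"name": "play_rows", "arguments": {
  "offset": [
    [0, 0, 0],
    [0, 0, 0],
    [0, 0, 0],
    [0, 0, 0],
    [0, 0, 0],
    [0, 0, 0],
    [0, 0, 0],
    [0, 0, 0]
  ],
  "twist": [
    [0, 0, 0],
    [0, 0, 0],
    [0, 0, 0],
    [0, 0, 0],
    [0, 0, 0],
    [0, 0, 0],
    [0, 0, 0],
    [0, 0, 0]
  ]
}}

```text
clock: 9.45
eef_pos: [0.5379, 0.311, 0.1582]
eef_rot: [0.0, 0.326, 0.946, 0.0]
contact_force: [0.0, 0.8, 2.9]
gripper_width: 0.0237
gripper_force: 35.0
```

Run:
```python
from h import *
print(manip.get_state()["contact_force"])
p,d=viewer.grab_frame("top");  w=cloud("top",d)
cv2.imwrite("pics/t4.png",cv2.resize(np.ascontiguousarray(p[170:280,90:220,::-1]),None,fx=4,fy=4))
```

```text
[0.027658   0.77148482 2.86851351]
```

View pics/t4.png

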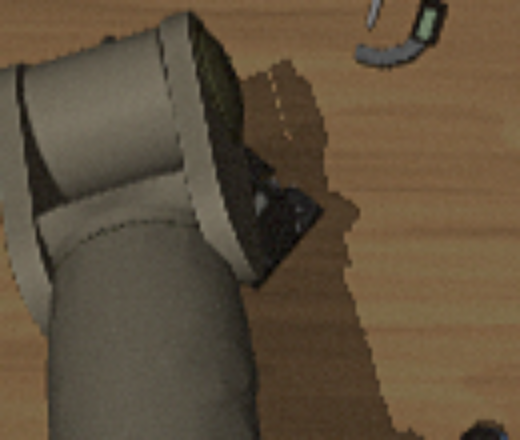

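Checked about 1.6 s at ~5 N. Lift off and go to the mark.

Emit:
{"name": "play_rows", "arguments": {
  "offset": [
    [0, 0, -1],
    [0, 0, -4],
    [0, 0, -8],
    [0, 0, -12],
    [0, 0, -16],
    [0, 0, -18.5],
    [0, 0, -19.5],
    [0, 0, -19.5]
  ],
  "twist": [
    [0, 0, 0],
    [0, 0, 0],
    [0, 0, 0],
    [0, 0, 0],
    [0, 0, 0],
    [0, 0, 0],
    [0, 0, 0],
    [0, 0, 0]
  ]
}}

```text
clock: 10.3
eef_pos: [0.5378, 0.311, 0.3536]
eef_rot: [0.0, 0.326, 0.946, 0.0]
contact_force: [0.4, 0.7, -2.2]
gripper_width: 0.0237
gripper_force: 35.0
```

```bash
cat >> h.py <<'E'
S=np.array([.5785,-.0846,.1457]); d_=np.array([-.373,-.928]); N=np.r_[np.sin(np.radians(25))*d_,np.cos(np.radians(25))]
E
python3 - <<'E'
from h import *
print(N); go(S+.196*N,tool_R(-N,52)); go(S+.196*N,tool_R([0,0,-1],52))
f=[np.load(n+"0.npz") for n in("scene","top")]
E
```

```text
[-0.15763661 -0.39218975  0.90630779]
t 10.3 pos [0.5378 0.311  0.3536] w 0.0237 F [ 0.38  0.68 -2.2 ]
offset cm [-29.86 -36.63   3.02] twist deg [-23.9    7.29   1.54] q [ 0.34  0.51  1.08 -0.    1.55 -0.57]
t 10.3 pos [0.5378 0.311  0.3536] w 0.0237 F [ 0.38  0.68 -2.2 ]
offset cm [-29.86 -36.63   3.02] twist deg [ 0.03  0.03 -0.01] q [ 0.34  0.51  1.08 -0.    1.55 -0.57]
```

Emit:
{"name": "play_rows", "arguments": {
  "offset": [
    [-1.5, -1.8, 0],
    [-4.2, -5.1, 0],
    [-6.9, -8.4, 0],
    [-9.6, -11.7, 0],
    [-12.3, -15, 0],
    [-15, -18.3, 0],
    [-17.7, -21.6, 0],
    [-20.4, -25, 0]
  ],
  "twist": [
    [0, 0, 0],
    [-2.4, 0.7, 0.2],
    [-4.8, 1.5, 0.3],
    [-7.2, 2.2, 0.5],
    [-9.6, 2.9, 0.6],
    [-12, 3.6, 0.8],
    [-14.4, 4.4, 0.9],
    [-16.7, 5.1, 1.1]
  ]
}}

```text
clock: 11.1
eef_pos: [0.544, -0.0132, 0.3512]
eef_rot: [0.004, 0.331, 0.931, 0.152]
contact_force: [0.6, 0.9, -2.1]
gripper_width: 0.024
gripper_force: 35.0
```

Run:
```python
from h import *
go(S+.196*N,tool_R(-N,52))
```

```text
t 11.1 pos [ 0.544  -0.0132  0.3512] w 0.024 F [ 0.63  0.95 -2.13]
offset cm [ -9.71 -11.46  -1.48] twist deg [-7.2   1.98  0.34] q [-0.35  0.29  1.42  0.31  1.43 -1.28]
```

Emit:
{"name": "play_rows", "arguments": {
  "offset": [
    [-2, -2.4, -0.5],
    [-4.2, -5, -0.8],
    [-6.4, -7.6, -1.1],
    [-8.2, -9.7, -1.4],
    [-9.3, -11, -1.5],
    [-9.7, -11.5, -1.5],
    [-9.7, -11.5, -1.5],
    [-9.7, -11.5, -1.5]
  ],
  "twist": [
    [-1.5, 0.4, 0],
    [-3, 0.8, 0.1],
    [-4.5, 1.2, 0.2],
    [-6, 1.6, 0.3],
    [-7.2, 2, 0.3],
    [-7.2, 2, 0.3],
    [-7.2, 2, 0.3],
    [-7.2, 2, 0.3]
  ]
}}

```text
clock: 11.9
eef_pos: [0.548, -0.1593, 0.3255]
eef_rot: [0.009, 0.329, 0.919, 0.216]
contact_force: [0.4, -0.2, -0.6]
gripper_width: 0.0236
gripper_force: 35.0
```

Run:
```python
from h import *
go(S+.156*N,tool_R(-N,52))
for n,(a,b,c,d_) in dict(scene=(130,240,210,340),top=(150,260,210,340)).items():
    p,d=viewer.grab_frame(n); np.savez(n+"5.npz",p=p,d=d)
    exec(f"{n}=cv2.resize(np.ascontiguousarray(p[a:b,c:d_,::-1]),None,fx=3,fy=3)")
cv2.imwrite("pics/s5.png",np.hstack([scene,top]))
```

```text
t 11.9 pos [ 0.548  -0.1593  0.3255] w 0.0236 F [ 0.38 -0.21 -0.63]
offset cm [-0.12 -0.26  4.1 ] twist deg [-0.05  0.1   0.16] q [-0.63  0.4   1.35  0.42  1.5  -1.56]
```

View pics/s5.png

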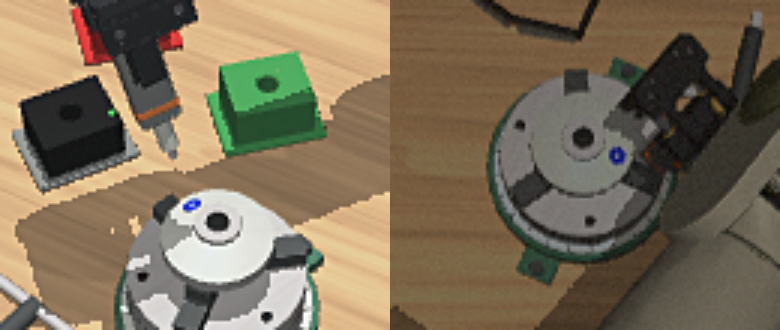

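Scene crop: nose tip at (175,157), mark at (192,205). The pen is approaching square; I compare the expected projection with the image.

Run:
```python
from h import *
K,V=cam("scene"); s=manip.get_state(); Rt=R.from_quat(s["eef_rot"],scalar_first=True)
pr=lambda P:(K@(V[:3,:3]@P+V[:3,3]))[:2]/(V[2,:3]@P+V[2,3])
t=s["eef_pos"]+Rt.apply([0,0,.146]); print(s["eef_pos"],"tip",t,pr(t),"err along N/lat",(t-S)@N,(t-S)-((t-S)@N)*N, "tool-axes",Rt.inv().apply(S-t), "spot px",pr(S))
print("px per mm tool x,y",pr(t+Rt.apply([.01,0,0]))-pr(t),pr(t+Rt.apply([0,.01,0]))-pr(t))
go(S+.156*N,tool_R(-N,52))
```

```text
[ 0.54815541 -0.15914498  0.32602834] tip [ 0.57138345 -0.10218832  0.19361839] [268.49377016 182.02199587] err along N/lat 0.05144859257808266 [0.00099364 0.00258929 0.00129013] tool-axes [-0.00083153 -0.00286322  0.05145169] spot px [273.6607812  198.05658805]
px per mm tool x,y [ 3.63327733 -1.63803295] [1.29536372 1.69891067]
t 12.0 pos [ 0.5482 -0.1591  0.326 ] w 0.0236 F [ 0.05 -0.21 -2.68]
offset cm [-0.12 -0.3   4.14] twist deg [-0.05  0.14  0.21] q [-0.62  0.4   1.35  0.42  1.5  -1.56]
```

Emit:
{"name": "play_rows", "arguments": {
  "offset": [
    [-0.1, -0.2, 1.2],
    [-0.1, -0.28, 2.6],
    [-0.1, -0.28, 3.6],
    [-0.1, -0.28, 4.1],
    [-0.1, -0.28, 4.1],
    [-0.1, -0.28, 4.1]
  ],
  "twist": [
    [0, 0, 0],
    [0, 0, 0],
    [0, 0, 0],
    [0, 0, 0],
    [0, 0, 0],
    [0, 0, 0]
  ]
}}

```text
clock: 12.6
eef_pos: [0.5538, -0.1468, 0.2877]
eef_rot: [0.01, 0.329, 0.919, 0.216]
contact_force: [-0.4, 0.0, -1.7]
gripper_width: 0.0238
gripper_force: 35.0
```

Run:
```python
from h import *
go(S+.146*N,tool_R(-N,52))
L=[]
for n,(a,b,c,d_) in dict(scene=(150,220,230,320),top=(170,240,240,330)).items():
    p,d=viewer.grab_frame(n); L.append(cv2.resize(np.ascontiguousarray(p[a:b,c:d_,::-1]),None,fx=4,fy=4,interpolation=cv2.INTER_NEAREST))
cv2.imwrite("pics/s6.png",np.hstack(L))
go(S+.146*N,tool_R(-N,52))
```

```text
t 12.6 pos [ 0.5538 -0.1468  0.2877] w 0.0238 F [-0.4   0.01 -1.7 ]
offset cm [0.05 0.05 1.1 ] twist deg [-0.03  0.19  0.16] q [-0.6   0.43  1.41  0.43  1.41 -1.58]
t 12.7 pos [ 0.5538 -0.147   0.2879] w 0.0237 F [ 0.31  0.57 -2.38]
offset cm [0.06 0.05 1.12] twist deg [-0.02  0.22  0.16] q [-0.6   0.43  1.41  0.43  1.41 -1.58]
```

View pics/s6.png

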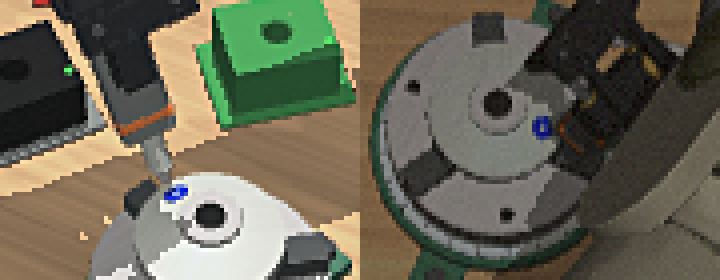

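Nose (168,180) is about 11 mm short of the mark (176,193) and on line with it. Advance.

Emit:
{"name": "play_rows", "arguments": {
  "offset": [
    [0.05, 0.05, 0.4],
    [0.05, 0.05, 0.8],
    [0.05, 0.05, 1.1],
    [0.05, 0.05, 1.2],
    [0.05, 0.05, 1.3],
    [0.05, 0.05, 1.3],
    [0.05, 0.05, 1.3]
  ],
  "twist": [
    [0, 0, 0],
    [0, 0, 0],
    [0, 0, 0],
    [0, 0, 0],
    [0, 0, 0],
    [0, 0, 0],
    [0, 0, 0]
  ]
}}

```text
clock: 13.4
eef_pos: [0.5557, -0.1411, 0.2761]
eef_rot: [0.01, 0.33, 0.919, 0.216]
contact_force: [-1.6, -0.8, 2.1]
gripper_width: 0.0236
gripper_force: 35.0
```

Run:
```python
from h import *
go(S+.142*N,tool_R(-N,52))
```

```text
t 13.4 pos [ 0.5557 -0.1411  0.2761] w 0.0236 F [-1.6  -0.84  2.15]
offset cm [-0.    0.01  0.2 ] twist deg [-0.03  0.18  0.15] q [-0.59  0.44  1.43  0.43  1.38 -1.58]
```

Emit:
{"name": "play_rows", "arguments": {
  "offset": [
    [0, 0, 0.1],
    [0, 0, 0.2],
    [0, 0, 0.2],
    [0, 0, 0.2],
    [0, 0, 0.2],
    [0, 0, 0.2],
    [0, 0, 0.2],
    [0, 0, 0.2]
  ],
  "twist": [
    [0, 0, 0],
    [0, 0, 0],
    [0, 0, 0],
    [0, 0, 0],
    [0, 0, 0],
    [0, 0, 0],
    [0, 0, 0],
    [0, 0, 0]
  ]
}}

```text
clock: 14.2
eef_pos: [0.556, -0.1403, 0.2741]
eef_rot: [0.01, 0.33, 0.919, 0.216]
contact_force: [-2.4, -1.1, 2.8]
gripper_width: 0.0239
gripper_force: 35.0
```

Run:
```python
from h import *
go(S+.142*N,tool_R(-N,52)); L=[]
for n,(a,b,c,d_) in dict(scene=(150,220,230,320),top=(170,240,240,330)).items():
    p,d=viewer.grab_frame(n); L.append(cv2.resize(np.ascontiguousarray(p[a:b,c:d_,::-1]),None,fx=4,fy=4,interpolation=cv2.INTER_NEAREST))
    s=manip.get_state(); print(s["contact_force"]@N, s["contact_force"])
cv2.imwrite("pics/s7.png",np.hstack(L))
```

```text
t 14.2 pos [ 0.556  -0.1403  0.2741] w 0.0239 F [-2.43 -1.09  2.82]
offset cm [-0.    0.02 -0.02] twist deg [-0.03  0.17  0.14] q [-0.59  0.44  1.43  0.43  1.38 -1.58]
3.6716495627793533 [-2.62461791 -2.11607244  2.67901458]
4.476194874019133 [-2.11171267 -2.13846449  3.64625334]
```

View pics/s7.png

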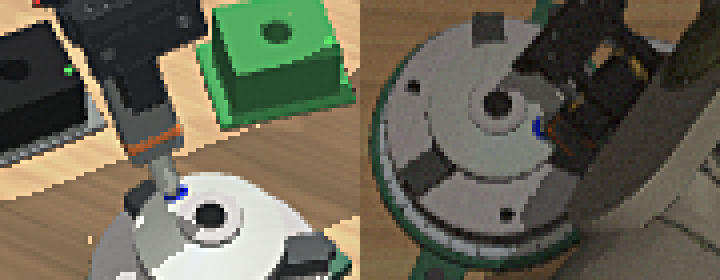

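The nose sits on the mark with about 5.7 N net, square to the face and steady. Handing in.

```bash
python3 -c "
from workcell import workorder
print(workorder.hand_in())"
```

```text
the job is handed in; nothing more can be done
None
```

The tester was held on the reference block for about 1.6 s at roughly 5 N, and the job was handed in with it steady on the blue mark, square to the face, about half-way in at roughly 5.7 N; hand-in returned no verdict.

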